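# Unlock the tooth-model holder from its bench mount and put it in the empty case pan

## Task

Take the tooth-model holder off its bench mount: press the mount's round release button fully in (it stays in), turn the holder about a quarter turn anticlockwise as seen from above while it sits in the mount, and lift it straight off. Then lower it into the empty yellow case pan and let it go only when it stands on the pan's floor, upright.

Things in the scene. Friction and masses are not known exactly. Their poses are not given: they have to be found in the camera images.
- mount: Fixed grey box, local x -65 to 115, y -62 to 62 mm; origin on the bench below its round seat, z up. Seat (box top) at z 30. Steel claws at the seat's +y and -y (28 wide, 30 to 54 from its axis, tops at z 44.5) hold the holder's lugs down; stops block clockwise turning. Button at x +85. A 5 mm tongue blocks the turn until the button is in. Casts up to 30 tall lie beside the box.
- release_top (a point): Centre of the top of the release button: round steel push button, 25 mm across, on the mount's box, 42 mm above the bench when out. It goes straight down 8 mm, to 34 mm above the bench, with about 3 N and stays where it is pushed. In by at least 6 mm it frees the holder's turn.
- holder: Loose, 0.3 kg, locked on the seat, axes as the mount's: aluminium column, 46 mm across, 60 tall, tooth cast on top (75 in all). At its foot a 60 mm flange and two lugs, 6 thick, out to 43 from the axis along y. Origin: underside centre, z up. Grip the column 45 to 55 above it, any yaw, clear of the claws. Turned anticlockwise 60 to 120 deg (best 90) it lifts out. Not the red-cast one in a pan.
- pan_in (a point): Centre of the inner floor of the empty yellow case pan (fixed), 4 mm above the bench; z up, x along its longer side. The pan is 200 x 150 x 40 mm outside, walls 4 mm, open at the top. An equal pan on the other side of the mount already has a holder and a cast in it: not that one.

How it is judged (in metres and radians):
On the way, in this order (a step that is already met when the one before it is completed fails the run):
1. the release button is pushed in at least 6 mm (z of release_top in the frame of mount below 0.036 m), for 0.1 s.
2. the holder, still in the mount's seat, has been turned by more than 46 degrees (angle between the x axis of holder and the x axis of mount, either way round above 0.8 rad and horizontal distance between holder and mount below 0.015 m and z of holder in the frame of mount below 0.045 m), for 0.1 s.
3. the holder has been lowered onto the empty pan's floor (within 15 mm) while still held in the fingers (contact force between the fingers and holder above 0.5 N and z of holder in the frame of pan_in below 0.015 m and x of holder in the frame of pan_in between -0.09 and 0.09 m and y of holder in the frame of pan_in between -0.065 and 0.065 m), for 0.05 s.
At the end, for the whole second after the job is handed in: The holder stands at rest on the floor of the empty case pan (underside within 6 mm of the floor, its axis within the pan), upright within 10 degrees, and released (x of holder in the frame of pan_in between -0.09 and 0.09 m and y of holder in the frame of pan_in between -0.065 and 0.065 m and z of holder in the frame of pan_in below 0.006 m and angle between holder's own z axis and vertical below 0.17 rad and linear speed of holder below 0.03 m/s); the robot touches nothing.
It also fails if it takes over 50 s, if anything falls off the work surface, if the arm or the gripper's body presses on something with over 40 N, if the wrist force passes 120 N, or if a joint passes its speed limit or range.

## Robot

A 6-joint arm with a two-finger parallel gripper is mounted at the origin on the work surface. World frame = base frame: x ahead of the robot, y to its left, z up, the work surface at z = 0. Lengths are in mm, angles in rad, forces in N, time in s.
With the tool pointing down it reaches from about 400 to 925 mm from the base axis. Payload 12.5 kg.
Tool frame: the origin (TCP) lies at the very end of the fingers, on their centre line; the grasp point (between the pads) lies 19 mm behind it; z points along the fingers, y is the line along which they close (so a half turn about z gives the same grasp; the last joint's range is limited). The gripper opens to 95 mm and grips with 3 to 60 N. Pads are 20 mm wide; open, the fingers measure 119 mm over their backs; the gripper's body (75 mm by 180 mm) begins 59 mm behind the grasp point.
Start: joints at [1.015, 0.491, 1.559, -0, 1.092, -0.106], TCP at [271.728, 562.86, 214.661] pointing down, gripper open.
Joint ranges: [-3.1, 3.1], [-0.84, 2.19], [0.05, 2.79], [-1.13, 4.28], [0.06, 2.93], [-2.69, 2.69]. Speed limits (rad/s): [2.22, 2.22, 2.79, 3.14, 3.14, 3.14].

## Interface

Orientations are given as [roll, pitch, yaw] about the fixed x, y, z axes, in that order (R = Rz(yaw) Ry(pitch) Rx(roll)).
In Python, from cell import env gives the robot as it stands.
- The arm moves only by the shell command python3 steer.py 'ROWS'. ROWS is a JSON list of rows, 1 to 5 of them, each of 5 numbers: dx, dy, dz in mm, then a turn about the tool's z in rad, then the opening from 0.0 (shut) to 1.0 (fully open); each row is the pose to reach, as a shift and turn from the pose commanded when the command began, along the tool's axes at that moment; what a row does not reach only later rows make up. A row lasts 1/12 s, in which the tool goes at most 41.7 mm and 0.125 rad, less where a joint would pass 70% of its speed; a pose out of reach is approached as far as the arm can. The fingers move at their own pace and stop on an object; the grip force is fixed at half the most. Time passes only in rows, so rows that do not move let the fingers close. It prints the time, the measured TCP pose, the force, the opening and the grip force at its end.
- env.state(): the state, without advancing time (a new reading comes with each control period).
- env.read_camera(name): name is "side" or "top"; returns (picture, depth): 384x512x3 uint8, red, green, blue; 384x512 float32, mm along the optical axis (not along the pixel's ray), 0 where there is no reading.
- env.camera_info(name): a dict with "vertical_fov" (degrees; the focal length in pixels is half the picture's height over the tangent of half this angle, whatever the lens; pixels are square), "cx", "cy" (the principal point, pixels), "dist_coeffs" ([k1, k2, p1, p2, k3] as OpenCV has them; the pictures are not rectified), "origin" and "attitude" of the camera in the world. Camera axes: x right, y down, z forward; pixel columns grow to the right and rows downward; lengths in mm; the calibration is good to about 2 mm. A picture is of the moment at which its call begins. camera_info takes no time and is no camera call.
- env.job_done(): hands the job in; it is judged then, once.
The state is a dict: "t": time; "joints": joint angles; "qvel": joint speeds; "tau": joint torques, N m; "eef_pos": TCP position; "tcp_rot": TCP orientation; "ft_force": force on the tool from outside, world axes, zero at the start; "moment": the same for the moment, N m; "opening": opening from 0.0 (shut) to 1.0 (fully open); "grip_force": force on a finger pad.
Only numpy, scipy, OpenCV 4.12 (cv2) and the standard library are available. Lean on these libraries where they do the work, as an engineer would, in place of code of your own. Each camera call takes 0.05 s, during which the arm holds its last target. There are 200 camera calls.

## Working session

There is one attempt and no reset: what is moved stays moved. The work goes in short steps, Python scripts to look and compute and a shell command to move; the robot and the scene stay as the last step left them, time stands still between calls to the robot, and variables do not carry over. Pictures are saved under pics/ and viewed, at most 10 in all, crops included, and the job is handed in when it is done.

```bash
ls; mkdir -p pics
python3 - <<'E'
from cell import env
import cv2,numpy as np
for n in("top","side"):
    p,d=env.read_camera(n); cv2.imwrite(f"pics/{n}0.png",p[:,:,::-1]); np.save(f"pics/{n}0.npy",d); print(n,env.camera_info(n))
print(env.state())
E
```

```text
cell.py
pics
steer.py
top {'vertical_fov': 49.58077004332342, 'cx': 252.80072934726104, 'cy': 193.27400182875812, 'dist_coeffs': array([-0.05810082,  0.        ,  0.        ,  0.        ,  0.        ]), 'origin': array([ 461.4781184 ,   10.72426981, 1113.67040344]), 'attitude': array([-3.04840452, -0.00839334, -1.54534585])}
side {'vertical_fov': 53.44305911562547, 'cx': 252.0611244482593, 'cy': 195.64001819906198, 'dist_coeffs': array([-0.11101076,  0.        ,  0.        ,  0.        ,  0.        ]), 'origin': array([ 181.71543478, -688.2592711 ,  475.17091601]), 'attitude': array([-2.05743038e+00,  3.16818491e-04, -4.98327978e-01])}
{'t': 0.1, 'joints': array([ 1.01539813e+00,  4.91454896e-01,  1.55939084e+00, -8.37203319e-06,
        1.09169820e+00, -1.05569801e-01]), 'qvel': array([ 0.00137644, -0.00135868, -0.0008953 , -0.00026684,  0.00053673,
       -0.0001254 ]), 'tau': array([ 2.10965103e-03, -6.13625908e+01, -2.58600730e+01,  6.93400344e-02,
        4.71233076e-02, -9.46708337e-05]), 'eef_pos': array([271.606484  , 562.65834175, 214.1469562 ]), 'tcp_rot': array([-3.14064589e+00, -9.28557969e-05,  2.69176807e+00]), 'ft_force': array([-0.18376133, -0.06323588,  0.31263736]), 'moment': array([-0.04680815,  0.01230597,  0.03252686]), 'grip_force': 0.0, 'opening': 1.0034217068103801}
```

View pics/top0.png

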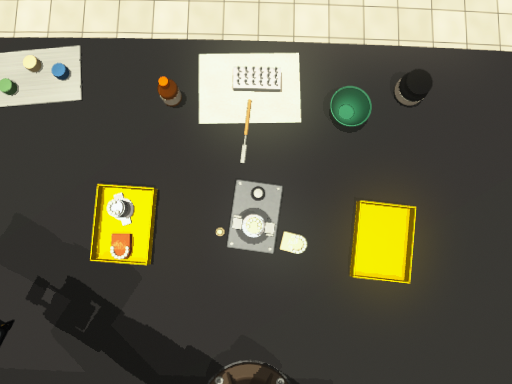

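View pics/side0.png

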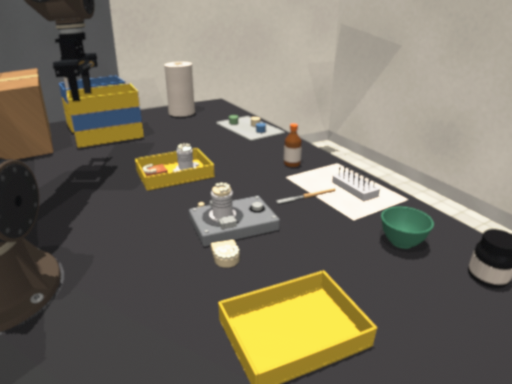

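The top view shows the mount at about (255,216), its button at (258,193), the holder at (254,226) and the empty pan at (383,241). The side view shows the button at (257,206), the holder at (221,200) and the empty pan at (296,325). I'll enlarge both views next.

Run:
```python
import cv2
a=cv2.imread("pics/top0.png")[170:260,205:325]; b=cv2.imread("pics/side0.png")[170:275,180:290]
a=cv2.resize(a,None,fx=5,fy=5,interpolation=cv2.INTER_CUBIC); cv2.imwrite("pics/topc.png",a)
cv2.imwrite("pics/sidec.png",cv2.resize(b,None,fx=5,fy=5,interpolation=cv2.INTER_CUBIC))
```

```text
(no output)
```

View pics/topc.png

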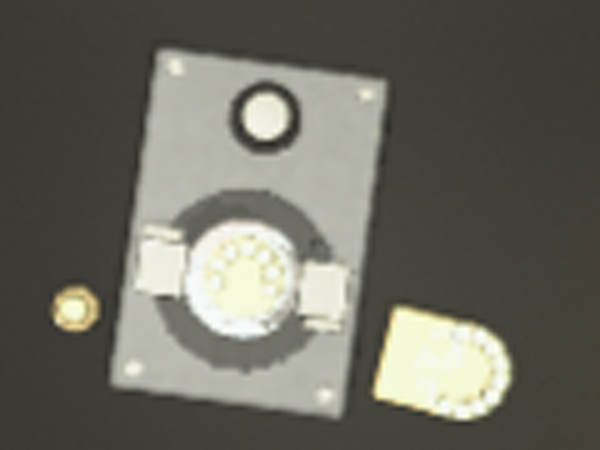

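View pics/sidec.png

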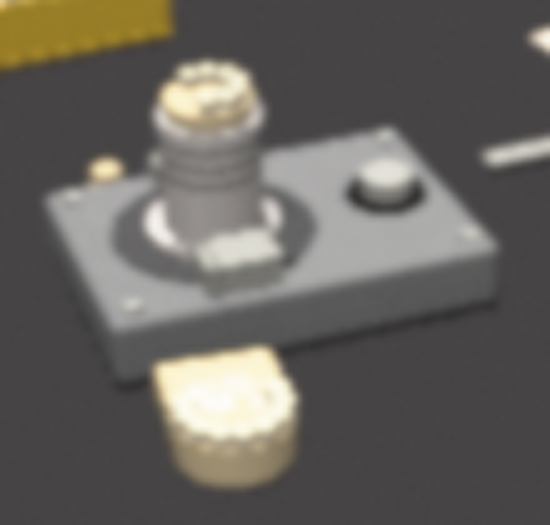

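The top crop shows the button top at (266,116), the column at (241,280) and the claws at (161,265) and (324,290). The side crop shows the button top at (388,175) and the column's top rim at about (209,115). Box corners are visible in both crops, so I'll triangulate.

```bash
cat > h.py <<'E'
import cv2,numpy as np
from scipy.spatial.transform import Rotation as R
from cell import env
def cam(n):
    i=env.camera_info(n); f=192/np.tan(np.radians(i["vertical_fov"]/2))
    return np.array([[f,0,i["cx"]],[0,f,i["cy"]],[0,0,1]]),np.array(i["dist_coeffs"]),np.array(i["origin"]),R.from_euler("xyz",i["attitude"]).as_matrix()
def ray(n,p):
    K,D,o,M=cam(n); u=cv2.undistortPoints(np.array([[p]],float),K,D)[0,0]; return o,M@np.array([u[0],u[1],1])
def at_z(n,p,z):
    o,d=ray(n,p); return o+d*(z-o[2])/d[2]
def tri(pt,ps):
    o1,d1=ray("top",pt);o2,d2=ray("side",ps)
    s=np.linalg.lstsq(np.c_[d1,-d2],o2-o1,rcond=None)[0]
    a,b=o1+d1*s[0],o2+d2*s[1]; return (a+b)/2,np.linalg.norm(a-b)
E
python3 - <<'E'
from h import *
np.set_printoptions(precision=1,suppress=True)
T=lambda u,v:(205+(u+.5)/5-.5,170+(v+.5)/5-.5)
S=lambda u,v:(180+(u+.5)/5-.5,170+(v+.5)/5-.5)
for n,t,s,z in [("button",(266,116),(388,172),42),("coltop",(241,280),(209,112),90),("c-x+y",(110,385),(45,199),30),("c-x-y",(344,416),(118,330),30),("c+x-y",(387,79),(497,243),30),("c+x+y",(157,48),(390,127),30),("claw+y",(161,265),(161,265),44),("claw-y",(324,290),(242,247),44.5)]:
    p,g=tri(T(*t),S(*s)); print(n,p,round(g,1),"top@z",at_z("top",T(*t),z),"side@z",at_z("side",S(*s),z))
# pan rim corners and floor blob
for n in("top","side"):
    im=cv2.imread(f"pics/{n}0.png"); h=cv2.cvtColor(im,cv2.COLOR_BGR2HSV)
    m=cv2.inRange(h,(20,150,60),(35,255,255)); 
    k,l,st,c=cv2.connectedComponentsWithStats(m)
    for j in range(1,k):
        if st[j,4]>1500:
            pts=cv2.findNonZero((l==j).astype(np.uint8)); q=cv2.approxPolyDP(cv2.convexHull(pts),4,True)[:,0]
            print(n,st[j],q.tolist())
d=np.load("pics/top0.npy"); K,D,o,M=cam("top")
for p in [(258,193),(253,226),(244,207),(383,241)]:
    dd=np.median(d[p[1]-1:p[1]+2,p[0]-1:p[0]+2]); u=ray("top",p); print(p,u[0]+u[1]*dd)
E
```

```text
button [564.1  -8.9  40.6] 1.3 top@z [563.4  -8.6  42. ] side@z [563.5 -11.4  42. ]
coltop [478.7   2.1  88.3] 2.3 top@z [477.6   2.5  90. ] side@z [478.5  -1.4  90. ]
c-x+y [422.4  68.7  25.7] 0.1 top@z [422.6  68.5  30. ] side@z [420.2  61.5  30. ]
c-x-y [409.8 -53.3  27.4] 0.6 top@z [409.7 -53.   30. ] side@z [408.8 -57.   30. ]
c+x-y [585.9 -72.   29.1] 0.1 top@z [585.7 -71.9  30. ] side@z [585.1 -73.3  30. ]
c+x+y [598.9  49.4  28.7] 0.3 top@z [598.9  49.3  30. ] side@z [597.6  47.3  30. ]
claw+y [479.2  48.  -15.8] 15.2 top@z [485.   43.4  44. ] side@z [436.7 -39.4  44. ]
claw-y [474.4 -40.6  42.7] 0.1 top@z [474.3 -40.5  44.5] side@z [473.2 -43.3  44.5]
top [  90  183   68   83 3747] [[157, 189], [150, 263], [90, 260], [97, 184]]
top [ 349  200   68   84 4808] [[415, 206], [410, 283], [350, 276], [356, 201]]
side [  63   85   80   63 2606] [[142, 136], [79, 147], [65, 113], [68, 91], [130, 85], [136, 91]]
side [ 135  148   79   42 1639] [[213, 176], [147, 189], [135, 159], [196, 148], [213, 164]]
side [  218   271   159   113 11868] [[376, 329], [369, 347], [281, 383], [251, 383], [221, 323], [218, 302], [324, 271]]
(258, 193) [562.8  -9.2  42.6]
(253, 226) [476.5   2.1  98. ]
(244, 207) [526.3  26.2  31. ]
(383, 241) [ 446.3 -347.7    3.8]
```

```bash
cat >> h.py <<'E'
def to(x,y,z,yaw=None):
    s=env.state(); M=R.from_euler("xyz",s["tcp_rot"]).as_matrix(); w=s["tcp_rot"][2]
    print("pos",s["eef_pos"].round(1),"yaw",round(w,3),"q6",s["joints"][5].round(3),"t",round(s["t"],2),"F",s["ft_force"].round(1),"| tool shift",(M.T@(np.array([x,y,z])-s["eef_pos"])).round(1),"turn",None if yaw is None else round(w-yaw,3))
E
R='[[-32,-24,0,0,0],[-64,-48.5,0,0,0],[-96,-73,0,0,0],[-128,-97,0,0,0]]'
python3 steer.py '[[-32,-24,0,0,0],[-64,-48.5,0,0,0],[-96,-73,0,0,0],[-128,-97,0,0,0]]'
python3 steer.py '[[-32,-24,0,0,0],[-64,-48.5,0,0,0],[-96,-73,0,0,0],[-128,-97,0,0,0]]'
python3 steer.py '[[-32,-24,0,0,0],[-64,-48.5,0,0,0],[-96,-73,0,0,0],[-128,-97,0,0,0]]'
python3 steer.py '[[-32,-24,0,0,0],[-64,-48.5,0,0,0],[-96,-73,0,0,0],[-128,-97,0,0,0],[-128,-97,0,0,0]]'
python3 - <<'E'
from h import *
to(563.7,-8.5,70)
c=np.array([at_z("top",p,40)[:2] for p in [(415,206),(410,283),(350,276),(356,201)]]); print(c,c.mean(0)); print(at_z("top",(383,241),4))
for p,q in [((415,206),(376,329)),((410,283),(251,383)),((356,201),(324,271)),((350,276),(218,302))]: print(tri(p,q))
E
```

```text
t: 0.43
eef_pos: [344.9, 418.2, 214.3]
tcp_rot: [-3.141, -0.0, 2.693]
ft_force: [1.6, 0.6, 0.4]
opening: 0.775
grip_force: 0.0
t: 0.77
eef_pos: [418.2, 275.0, 214.6]
tcp_rot: [-3.142, -0.0, 2.692]
ft_force: [0.2, 0.6, 0.1]
opening: 0.493
grip_force: 0.0
t: 1.1
eef_pos: [491.4, 131.9, 214.6]
tcp_rot: [3.142, -0.0, 2.692]
ft_force: [0.8, 0.6, 0.7]
opening: 0.218
grip_force: 0.0
t: 1.52
eef_pos: [566.5, -14.5, 214.1]
tcp_rot: [-3.141, 0.001, 2.688]
ft_force: [-1.2, 1.2, -0.4]
opening: 0.004
grip_force: 0.0
pos [566.5 -14.5 214.1] yaw 2.688 q6 -1.258 t 1.52 F [-1.2  1.2 -0.4] | tool shift [  5.4   4.2 144.1] turn None
[[ 539.70282459 -421.24311436]
 [ 340.29162141 -406.99211859]
 [ 355.46334822 -250.45716143]
 [ 548.87006865 -264.94110194]] [ 446.08196572 -335.90837408]
[ 446.26149262 -347.64231246    4.        ]
(array([ 539.96068201, -423.9407333 ,   32.70993852]), np.float64(0.6894282732784814))
(array([ 335.43580253, -410.36010198,   27.2283137 ]), np.float64(7.529045302136132))
(array([ 553.39958357, -269.93693867,   30.66813953]), np.float64(8.963624946297214))
(array([ 354.85475259, -252.54673658,   31.74835581]), np.float64(0.4439729056157728))
```

```bash
python3 steer.py '[[2,1,40,0,0],[4,3,80,0,0],[5.4,4.2,118,0,0],[5.4,4.2,150,0,0],[5.4,4.2,160,0,0]]'
python3 steer.py '[[0,0,2,0,0],[0,0,5,0,0],[0,0,5,0,0],[0,0,5,0,0]]'
python3 - <<'E'
from h import *
to(563.7,-8.5,34)
E
```

```text
t: 1.93
eef_pos: [558.8, -2.6, 50.4]
tcp_rot: [-3.14, -0.006, 2.692]
ft_force: [-0.7, -0.0, -0.5]
opening: 0.004
grip_force: 0.0
t: 2.27
eef_pos: [561.9, -3.1, 51.2]
tcp_rot: [3.141, 0.002, 2.692]
ft_force: [0.4, -0.9, 0.9]
opening: 0.003
grip_force: 0.0
pos [561.9  -3.1  51.2] yaw 2.692 q6 -1.244 t 2.27 F [ 0.4 -0.9  0.9] | tool shift [-4.  -4.1 17.2] turn None
```

```bash
python3 steer.py '[[-4,-4,0,0,0],[-4,-4,4,0,0],[-4,-4,8,0,0],[-4,-4,10,0,0],[-4,-4,12,0,0]]'
python3 steer.py '[[0,0,1.5,0,0],[0,0,3,0,0],[0,0,3.5,0,0],[0,0,3.5,0,0]]'
python3 - <<'E'
from h import *
to(563.7,-8.5,34)
E
```

```text
t: 2.68
eef_pos: [563.3, -8.6, 37.6]
tcp_rot: [3.141, 0.001, 2.692]
ft_force: [1.3, -1.6, 2.8]
opening: 0.004
grip_force: 1.4
t: 3.02
eef_pos: [563.1, -8.4, 34.3]
tcp_rot: [3.141, 0.001, 2.692]
ft_force: [2.1, -1.1, 2.9]
opening: 0.004
grip_force: 1.8
pos [563.1  -8.4  34.3] yaw 2.692 q6 -1.253 t 3.02 F [ 2.1 -1.1  2.9] | tool shift [-0.5  0.2  0.3] turn None
```

```bash
python3 steer.py '[[0,0,1,0,0],[0,0,1.5,0,0],[0,0,1.5,0,0]]'
python3 steer.py '[[0,0,-30,0,0],[0,0,-60,0,0],[0,0,-90,0,0.5],[0,0,-115,0,1],[0,0,-115,0,1]]'
python3 steer.py '[[0,0,0,0.12,1],[0,0,0,0.24,1],[0,0,0,0.36,1],[0,0,0,0.48,1],[0,0,0,0.6,1]]'
python3 steer.py '[[0,0,0,0.12,1],[0,0,0,0.24,1],[0,0,0,0.36,1],[0,0,0,0.48,1],[0,0,0,0.6,1]]'
python3 steer.py '[[0,0,0,0.12,1],[0,0,0,0.24,1],[0,0,0,0.36,1],[0,0,0,0.48,1],[0,0,0,0.6,1]]'
python3 - <<'E'
from h import *
to(479,1.3,61,0.77)
p,d=env.read_camera("side"); cv2.imwrite("pics/s1.png",cv2.resize(p[150:270,150:310,::-1],None,fx=4,fy=4,interpolation=cv2.INTER_CUBIC))
E
```

```text
t: 3.27
eef_pos: [563.2, -8.4, 34.0]
tcp_rot: [3.141, 0.001, 2.692]
ft_force: [-2.4, -0.1, 19.8]
opening: 0.003
grip_force: 10.0
t: 3.68
eef_pos: [564.3, -8.3, 151.9]
tcp_rot: [3.14, 0.005, 2.692]
ft_force: [-0.1, 0.8, -0.6]
opening: 0.157
grip_force: 0.0
t: 4.1
eef_pos: [562.3, -8.1, 146.7]
tcp_rot: [-3.14, -0.001, 2.086]
ft_force: [1.0, 0.5, -0.2]
opening: 0.512
grip_force: 0.0
t: 4.52
eef_pos: [562.3, -8.1, 146.7]
tcp_rot: [-3.14, -0.0, 1.486]
ft_force: [-0.6, -0.3, 0.6]
opening: 0.858
grip_force: 0.0
t: 4.93
eef_pos: [562.3, -8.1, 146.7]
tcp_rot: [-3.14, 0.001, 0.886]
ft_force: [-0.4, 0.4, 0.0]
opening: 1.003
grip_force: 0.0
pos [562.3  -8.1 146.7] yaw 0.886 q6 0.553 t 4.93 F [-0.4  0.4  0. ] | tool shift [-45.3 -70.3  85.8] turn 0.116
```

View pics/s1.png

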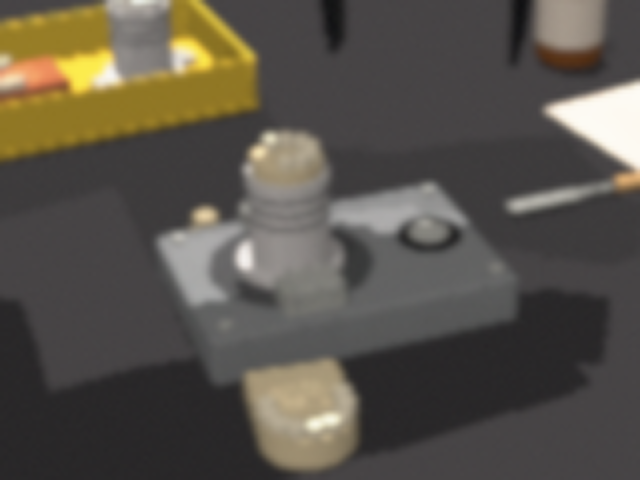

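The button at (429,232) now sits almost flush, and the 20 N reading shows it reached its stop. Next I'll grip the column.

```bash
python3 steer.py '[[-15,-23,0,0,1],[-30,-47,0,0,1],[-45.3,-70.3,0,0,1],[-45.3,-70.3,0,0,1],[-45.3,-70.3,0,0,1]]'
python3 - <<'E'
from h import *
to(479,1.3,61)
E
python3 steer.py '[[0,0,20,0,1],[0,0,40,0,1],[0,0,60,0,1],[0,0,75,0,1],[0,0,85.5,0,1]]'
python3 steer.py '[[0,0,0,0,1],[0,0,0,0,1]]'
python3 - <<'E'
from h import *
to(479,1.3,61)
E
```

```text
t: 5.4
eef_pos: [478.9, 0.8, 147.5]
tcp_rot: [-3.141, 0.0, 0.894]
ft_force: [0.4, -0.6, 0.4]
opening: 1.002
grip_force: 0.0
pos [478.9   0.8 147.5] yaw 0.894 q6 0.54 t 5.4 F [ 0.4 -0.6  0.4] | tool shift [ 0.5 -0.2 86.5] turn None
t: 5.82
eef_pos: [480.3, 0.5, 60.3]
tcp_rot: [-3.14, 0.0, 0.894]
ft_force: [0.5, 0.5, -0.3]
opening: 1.003
grip_force: 0.0
t: 5.98
eef_pos: [480.2, 0.5, 61.6]
tcp_rot: [-3.141, 0.0, 0.893]
ft_force: [-0.6, -0.5, -0.3]
opening: 1.0
grip_force: 0.0
pos [480.2   0.5  61.6] yaw 0.893 q6 0.541 t 5.98 F [-0.6 -0.5 -0.3] | tool shift [-0.1 -1.5  0.6] turn None
```

```bash
python3 steer.py '[[0,-1.5,0,0,0],[0,-1.5,0,0,0],[0,-1.5,0,0,0],[0,-1.5,0,0,0],[0,-1.5,0,0,0]]'
python3 steer.py '[[0,0,0,0,0],[0,0,0,0,0],[0,0,0,0,0],[0,0,0,0,0],[0,0,0,0,0]]'
python3 - <<'E'
from h import *
to(479,1.3,61)
E
```

```text
t: 6.4
eef_pos: [478.8, 1.5, 62.5]
tcp_rot: [3.141, -0.001, 0.892]
ft_force: [0.3, 0.4, -0.2]
opening: 0.706
grip_force: 0.0
t: 6.82
eef_pos: [478.8, 1.4, 62.2]
tcp_rot: [3.141, -0.0, 0.892]
ft_force: [1.2, -0.5, 1.1]
opening: 0.478
grip_force: 30.0
pos [478.8   1.4  62.2] yaw 0.892 q6 0.544 t 6.82 F [ 1.2 -0.5  1.1] | tool shift [0.  0.2 1.2] turn None
```

```bash
python3 steer.py '[[0,0,0,-0.08,0],[0,0,0,-0.16,0],[0,0,0,-0.24,0],[0,0,0,-0.32,0],[0,0,0,-0.4,0]]'
python3 - <<'E'
from h import *
to(479,1.3,61); print(env.state()["moment"])
E
```

```text
t: 7.23
eef_pos: [478.6, 1.5, 62.2]
tcp_rot: [3.141, -0.0, 1.296]
ft_force: [0.0, -0.3, 1.9]
opening: 0.478
grip_force: 30.0
pos [478.6   1.5  62.2] yaw 1.296 q6 0.14 t 7.23 F [ 0.  -0.3  1.9] | tool shift [-0.1  0.4  1.2] turn None
[-0.07884932  0.07240341 -0.09828351]
```

```bash
python3 steer.py '[[0,0,0,-0.08,0],[0,0,0,-0.16,0],[0,0,0,-0.24,0],[0,0,0,-0.32,0],[0,0,0,-0.4,0]]'
python3 steer.py '[[0,0,0,-0.08,0],[0,0,0,-0.16,0],[0,0,0,-0.24,0],[0,0,0,-0.32,0],[0,0,0,-0.4,0]]'
python3 steer.py '[[0,0,0,-0.08,0],[0,0,0,-0.16,0],[0,0,0,-0.24,0],[0,0,0,-0.32,0],[0,0,0,-0.37,0]]'
python3 steer.py '[[0,0,0,0,0],[0,0,0,0,0]]'
python3 - <<'E'
from h import *
to(479,1.3,61); print(env.state()["moment"])
p,d=env.read_camera("side"); cv2.imwrite("pics/s2.png",cv2.resize(p[130:260,150:310,::-1],None,fx=4,fy=4,interpolation=cv2.INTER_CUBIC))
E
```

```text
t: 7.65
eef_pos: [478.6, 1.5, 62.2]
tcp_rot: [3.142, -0.0, 1.696]
ft_force: [-0.1, -0.1, 2.7]
opening: 0.48
grip_force: 30.0
t: 8.07
eef_pos: [478.7, 1.5, 62.2]
tcp_rot: [3.141, -0.0, 2.096]
ft_force: [0.1, 0.7, 1.5]
opening: 0.481
grip_force: 30.0
t: 8.48
eef_pos: [478.6, 1.5, 62.2]
tcp_rot: [3.141, -0.0, 2.466]
ft_force: [0.5, -0.1, 1.7]
opening: 0.479
grip_force: 30.0
t: 8.65
eef_pos: [478.6, 1.5, 62.2]
tcp_rot: [3.141, 0.0, 2.46]
ft_force: [0.0, -0.8, 3.2]
opening: 0.482
grip_force: 30.0
pos [478.6   1.5  62.2] yaw 2.46 q6 -1.025 t 8.65 F [ 0.  -0.8  3.2] | tool shift [-0.4  0.1  1.2] turn None
[ 0.01052429 -0.02709094  0.08207353]
```

View pics/s2.png

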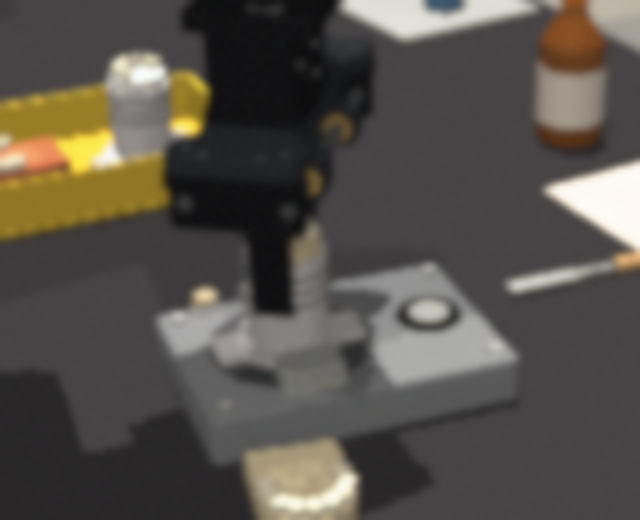

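The lugs at (225,350) and (350,325) now lie along the mount's x, so the holder has turned a quarter. I'll lift it straight up.

```bash
python3 steer.py '[[0,0,-4,0,0],[0,0,-8,0,0],[0,0,-14,0,0],[0,0,-22,0,0],[0,0,-30,0,0]]'
python3 steer.py '[[0,0,-15,0,0],[0,0,-30,0,0],[0,0,-45,0,0],[0,0,-60,0,0],[0,0,-60,0,0]]'
python3 - <<'E'
from h import *
to(446,-340,152)
E
```

```text
t: 9.12
eef_pos: [478.8, 1.5, 93.1]
tcp_rot: [3.141, 0.0, 2.461]
ft_force: [0.5, -0.3, -3.2]
opening: 0.478
grip_force: 30.0
t: 9.53
eef_pos: [479.7, 1.5, 155.2]
tcp_rot: [3.139, 0.004, 2.462]
ft_force: [-0.1, -0.4, -2.8]
opening: 0.479
grip_force: 30.0
pos [479.7   1.5 155.2] yaw 2.462 q6 -1.026 t 9.53 F [-0.1 -0.4 -2.8] | tool shift [-188.5 -286.8    3.2] turn None
```

```bash
python3 steer.py '[[-10,-15,0,0,0],[-25,-38,0,0,0],[-43,-66,0,0,0],[-61,-94,0,0,0],[-79,-122,0,0,0]]'
python3 steer.py '[[-17,-25,0,0,0],[-34,-51,0,0,0],[-51,-77,0,0,0],[-67,-103,0,0,0],[-80,-125,0,0,0]]'
python3 steer.py '[[-12,-17,0,0,0],[-22,-29,0,0,0],[-29,-40,0,0,0],[-29,-40,0,0,0],[-29,-40,0,0,0]]'
python3 - <<'E'
from h import *
to(446,-340,36)
for n,sl in (("top",np.s_[180:300,320:440]),("side",np.s_[180:384,180:400])):
    p,d=env.read_camera(n); cv2.imwrite(f"pics/{n}3.png",cv2.resize(p[sl][:,:,::-1],None,fx=3,fy=3,interpolation=cv2.INTER_CUBIC)[:600])
E
```

```text
t: 9.95
eef_pos: [462.9, -144.2, 152.0]
tcp_rot: [3.141, 0.0, 2.462]
ft_force: [0.6, 0.6, -2.3]
opening: 0.482
grip_force: 30.0
t: 10.37
eef_pos: [446.5, -292.5, 151.8]
tcp_rot: [3.141, 0.0, 2.461]
ft_force: [-0.1, 0.2, -3.1]
opening: 0.479
grip_force: 30.0
t: 10.78
eef_pos: [444.3, -339.7, 151.8]
tcp_rot: [3.141, -0.001, 2.461]
ft_force: [0.4, 0.4, -3.4]
opening: 0.478
grip_force: 30.0
pos [ 444.3 -339.7  151.8] yaw 2.461 q6 -1.662 t 10.78 F [ 0.4  0.4 -3.4] | tool shift [ -1.6   0.8 115.8] turn None
```

View pics/side3.png

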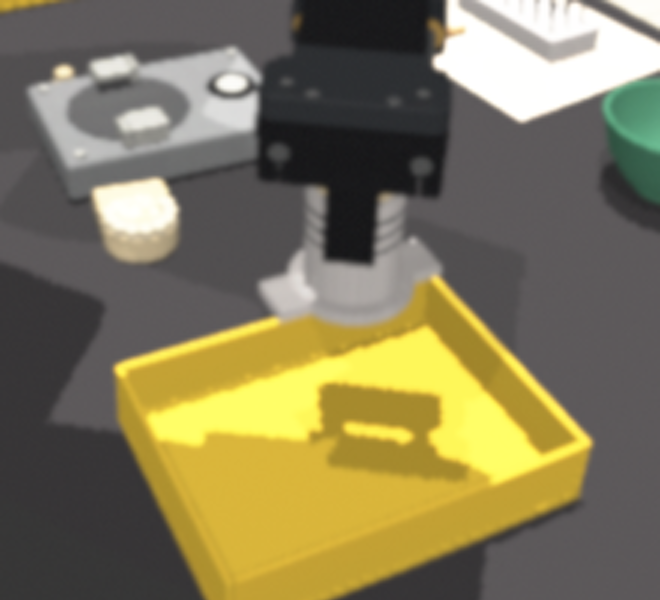

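The holder hangs upright from the fingers at about (350,280), over the pan. I'll lower it.

```bash
python3 steer.py '[[0,0,20,0,0],[0,0,45,0,0],[0,0,70,0,0],[0,0,90,0,0],[0,0,102,0,0]]'
python3 steer.py '[[0,0,3,0,0],[0,0,6,0,0],[0,0,9,0,0],[0,0,9,0,0]]'
python3 - <<'E'
from h import *
to(446,-340,36.2)
E
```

```text
t: 11.3
eef_pos: [444.1, -338.3, 48.2]
tcp_rot: [3.141, -0.002, 2.463]
ft_force: [0.1, 0.3, -2.6]
opening: 0.481
grip_force: 30.0
t: 11.63
eef_pos: [444.7, -339.8, 41.5]
tcp_rot: [3.142, 0.001, 2.462]
ft_force: [0.5, -0.2, -3.7]
opening: 0.477
grip_force: 30.0
pos [ 444.7 -339.8   41.5] yaw 2.462 q6 -1.662 t 11.63 F [ 0.5 -0.2 -3.7] | tool shift [-1.2  0.7  5.3] turn None
```

```bash
python3 steer.py '[[0,0,1.5,0,0],[0,0,3,0,0],[0,0,4.5,0,0],[0,0,4.5,0,0],[0,0,4.5,0,0]]'
python3 steer.py '[[0,0,0.5,0,0],[0,0,1,0,0],[0,0,1,0,0],[0,0,1,0,0]]'
```

```text
t: 12.05
eef_pos: [444.8, -340.3, 37.2]
tcp_rot: [-3.142, 0.001, 2.462]
ft_force: [1.4, -0.7, 3.7]
opening: 0.48
grip_force: 30.0
t: 12.38
eef_pos: [445.0, -340.7, 36.8]
tcp_rot: [-3.141, 0.003, 2.462]
ft_force: [0.6, -1.1, 11.7]
opening: 0.481
grip_force: 30.0
```

It stands on the floor: the vertical force has gone from -3 N to +12 N. I'll release it and retreat.

```bash
python3 steer.py '[[0,0,0,0,1],[0,0,0,0,1],[0,0,0,0,1],[0,0,0,0,1],[0,0,0,0,1]]'
python3 steer.py '[[0,0,0,0,1],[0,0,0,0,1],[0,0,0,0,1],[0,0,0,0,1]]'
python3 steer.py '[[0,0,-20,0,1],[0,0,-45,0,1],[0,0,-75,0,1],[0,0,-105,0,1],[0,0,-140,0,1]]'
python3 steer.py '[[0,0,-30,0,1],[0,0,-40,0,1],[0,0,-40,0,1],[0,0,-40,0,1]]'
python3 - <<'E'
from h import *
to(446,-340,200)
p,d=env.read_camera("side"); cv2.imwrite("pics/s4.png",cv2.resize(p[200:384,180:400,::-1],None,fx=3,fy=3,interpolation=cv2.INTER_CUBIC))
E
```

```text
t: 12.8
eef_pos: [444.3, -339.8, 35.4]
tcp_rot: [3.141, -0.0, 2.462]
ft_force: [-0.4, -0.2, 0.6]
opening: 0.774
grip_force: 0.0
t: 13.13
eef_pos: [444.4, -339.9, 35.6]
tcp_rot: [3.141, -0.0, 2.462]
ft_force: [0.2, 0.5, 0.0]
opening: 0.99
grip_force: 0.0
t: 13.55
eef_pos: [443.9, -339.5, 176.3]
tcp_rot: [3.141, -0.002, 2.462]
ft_force: [-0.0, -0.7, 0.0]
opening: 0.998
grip_force: 0.0
t: 13.88
eef_pos: [444.2, -339.7, 215.0]
tcp_rot: [3.141, -0.0, 2.462]
ft_force: [-0.3, 0.3, -0.4]
opening: 0.997
grip_force: 0.0
pos [ 444.2 -339.7  215. ] yaw 2.462 q6 -1.662 t 13.88 F [-0.3  0.3 -0.4] | tool shift [-1.6  0.9 15. ] turn None
```

View pics/s4.png

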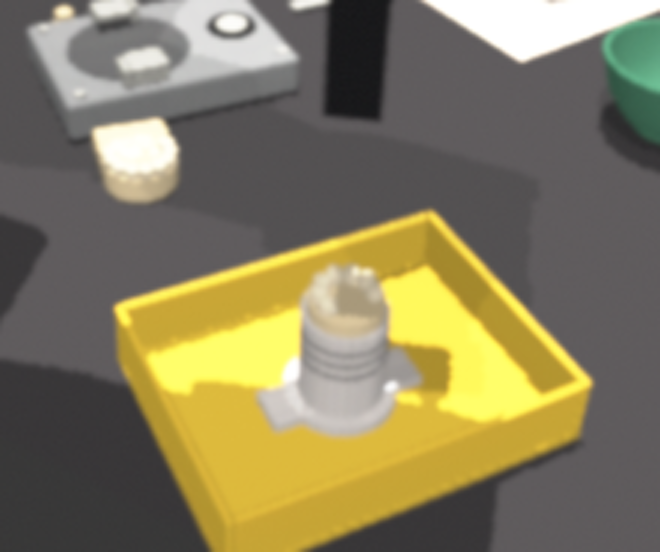

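The holder stands upright in the pan at about (345,370), released, with the gripper clear above it.

```bash
python3 -c "
from cell import env
print(env.job_done())"
```

```text
the job is handed in; nothing more can be done
None
```

The job is handed in at about 14 s: button pressed to its stop, holder turned a quarter turn, lifted off, and left standing upright and released in the empty yellow pan; no verdict was returned.

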